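Line up the ear-dome pots by size beside the charger

TASK

Line up the four screw-top ear-dome pots by size on the frosted glass tray: one pot centred on each of the four marks, the smallest on the mark nearest the black charger and each next one larger, so that the largest stands at the far end. Keep every pot upright all the while, never letting one tip over, and leave them all standing still on the tray.

Things in the scene. Friction and masses are not known exactly. Their poses are not given: they have to be found in the camera images.
- pot_yellow_center (a point): Loose round screw-top pot for spare ear domes, cream body with a yellow cap, the smallest of the four: an upright cylinder 28 mm in diameter and 34 mm tall, standing on the table. This point is at its centre, half-way up (17 mm above its underside); its z axis points up.
- pot_blue_center (a point): Loose round screw-top pot for spare ear domes, cream body with a blue cap, the second smallest of the four: an upright cylinder 36 mm in diameter and 42 mm tall, standing on the table. This point is at its centre, half-way up (21 mm above its underside); its z axis points up.
- pot_red_center (a point): Loose round screw-top pot for spare ear domes, cream body with a red cap, the second largest of the four: an upright cylinder 44 mm in diameter and 50 mm tall, standing on the table. This point is at its centre, half-way up (25 mm above its underside); its z axis points up.
- pot_green_center (a point): Loose round screw-top pot for spare ear domes, cream body with a green cap, the largest of the four: an upright cylinder 52 mm in diameter and 58 mm tall, standing on the table. This point is at its centre, half-way up (29 mm above its underside); its z axis points up.
- mark_1: Printed round mark (dark ring 58 mm across with a dark centre dot) on the fixed frosted glass tray, flat, no height of its own: the left end of the row as the robot sees it (the +y end). Origin at its centre on the tray's upper face, which is 8 mm above the table. The four marks lie in a straight row 80 mm apart, along their own y axis; the tray (100 x 330 mm) is flat and rimless.
- mark_2: Printed round mark (dark ring 58 mm across with a dark centre dot) on the fixed frosted glass tray, flat, no height of its own: second from the left. Origin at its centre on the tray's upper face, which is 8 mm above the table. The four marks lie in a straight row 80 mm apart, along their own y axis; the tray (100 x 330 mm) is flat and rimless.
- mark_3: Printed round mark (dark ring 58 mm across with a dark centre dot) on the fixed frosted glass tray, flat, no height of its own: second from the right. Origin at its centre on the tray's upper face, which is 8 mm above the table. The four marks lie in a straight row 80 mm apart, along their own y axis; the tray (100 x 330 mm) is flat and rimless.
- mark_4: Printed round mark (dark ring 58 mm across with a dark centre dot) on the fixed frosted glass tray, flat, no height of its own: the right end of the row (the -y end). Origin at its centre on the tray's upper face, which is 8 mm above the table. The four marks lie in a straight row 80 mm apart, along their own y axis; the tray (100 x 330 mm) is flat and rimless.
- charger: Hearing-aid charger, fixed: a matte black round puck 108 mm across and 38 mm high, its domed black lid standing open on a hinge (up to about 150 mm above the table). It stands beyond one end of the tray, on the left or on the right; a beige drying jar 80 mm tall stands beyond the other end. Origin at the centre of its underside.
Not all that is in view belongs to the job. What is shaped like the part that bears pot_red_center but orange or pink is not meant. What is shaped like the part that bears pot_green_center but orange is not meant.

How it is judged:
By the outcome, as a careful person would: the job done as asked, in the order asked, and still so for the second after the job is handed in, with the robot touching nothing.
It also fails if it takes over 115 s, if anything falls off the work surface, if the arm or the gripper's body presses on something with over 40 N, if the wrist force passes 120 N, or if a joint passes its speed limit or range.

ROBOT

A 6-joint arm with a two-finger parallel gripper is mounted at the origin on the work surface. World frame = base frame: x ahead of the robot, y to its left, z up, the work surface at z = 0. Lengths are in mm, angles in rad, forces in N, time in s.
With the tool pointing down it reaches from about 350 to 775 mm from the base axis. Payload 7.3 kg.
Tool frame: the origin (TCP) lies between the finger pads; the fingertips stand ahead of it and the grasp point (between the pads) lies 6 mm ahead of it (r.tcp_to_tips is the z of the fingertips in the tool frame, in mm); z points along the fingers, y is the line along which they close (so a half turn about z gives the same grasp; the last joint's range is limited). The gripper opens to 92 mm and grips with 3 to 60 N. Pads are 19 mm wide; open, the fingers measure 130 mm over their backs; the gripper's body (75 mm by 190 mm) begins 47 mm behind the grasp point.
Start: joints at [-1.445, 0.342, 1.524, -0, 1.275, -0.146], TCP at [140.966, -505.738, 251.741] pointing down, gripper open.
Joint ranges: [-2.53, 2.53], [-0.77, 2.02], [0.04, 2.7], [-1, 4.14], [0.28, 2.66], [-3.11, 3.11]. Speed limits (rad/s): [2.57, 2.57, 3.14, 3.14, 3.14, 3.14].

INTERFACE

Orientations are given as a unit quaternion [w, x, y, z].
In Python, from cell import r, optics, spotter gives the robot as it stands.
- The arm moves only by the tool move_arm, never from a script. Its argument "deltas" is a list of rows, each a list of 5 numbers: the opening, from 0 (shut) to 1 (fully open), then the shift along the tool's x, y, z in m, then the turn about the tool's z in rad. A call has 1 to 10 rows; each row is the pose to reach, as a shift and turn from the pose commanded when the call began, along the tool's axes at that moment; what a row does not reach only later rows make up. A row lasts 1/10 s, in which the tool goes at most 50 mm and 8.59 degrees, less where a joint would pass 70% of its speed; a pose out of reach is approached as far as the arm can. A call with a gripper value outside its range is refused whole. The fingers move at their own pace and stop on an object; the grip force is fixed at half the most. Time passes only in rows, so rows that repeat a pose let the fingers close. It gives the time, the measured TCP pose, the force, the opening and the grip force at its end, in the units of the state.
- r.state(): the state, without advancing time (a new reading comes with each control period).
- optics.grab_frame(name): name is "scene" or "top" or "wrist"; returns (picture, depth): 420x560x3 uint8, blue, green, red; 420x560 float32, mm along the optical axis (not along the pixel's ray), 0 where there is no reading.
- optics.camera_info(name): a dict with "camera_matrix" (3x3 intrinsics, pixels), "origin" and "rotation" of the camera in the world; the wrist camera has in their place "hand_eye" (4x4, takes a point from camera to tool coordinates, whose origin is the TCP and whose axes are the flange's). Camera axes: x right, y up, looking along -z (the intrinsics and any distortion apply to the point x, -y, -z); pixel columns grow to the right and rows downward; lengths in mm; the calibration is good to about 2 mm. A picture is of the moment at which its call begins: read the wrist's pose just before it. camera_info takes no time and is no camera call.
- r.hand_in(): hands the job in; it is judged then, once.
Trained networks look in the newest picture that a camera, given by its name, has taken for a name from the list of things; names that differ only in an ending like _2 or _b are one class to them, and where a whole thing is asked for, a point or a joint stands for the part that bears it (a point fixed in the world has none). Each returns a list of dicts, best first, with "confidence" (0 to 1); they miss things now and then, are a little off and sometimes report something else, mostly with a low value. They report only what shows in the picture. A call takes as long as a camera call. They do not tell look-alikes from the thing itself.
- spotter.search_frame(camera, thing): "rect" ([left, top, width, height] in pixels, round what is visible of it).
- spotter.silhouettes(camera, thing): "region" (420x560 bool, what is visible of it) and "rect" ([left, top, width, height] in pixels, round what is visible of it).
The state is a dict: "clock": time; "q": joint angles; "dq": joint speeds; "joint_torque": joint torques, N m; "position": TCP position; "tcp_rot": TCP orientation; "contact_force": force on the tool from outside, world axes, zero at the start; "torque": the same for the moment, N m; "width": finger opening in mm; "grip_force": force on a finger pad.
Only numpy, scipy, OpenCV 4.12 (cv2) and the standard library are available. Lean on these libraries where they do the work, as an engineer would, in place of code of your own. Each camera call takes 0.05 s, during which the arm holds its last target. There are 200 camera calls.

## Working session

There is one attempt and no reset: what is moved stays moved. The work goes in short steps, Python scripts to look and compute and a tool call to move; the robot and the scene stay as the last step left them, time stands still between calls to the robot, and variables do not carry over. Pictures are saved under pics/ and viewed, at most 14 in all, crops included, and the job is handed in when it is done.

Besides the shell and the picture viewer there is one more tool, called after "Emit:" as name([rows], argument=value, ...), one row to a line, values as JSON. move_arm: Moves the arm, as the interface text tells. Its arguments: {"type":"object","properties":{"deltas":{"type":"array"}},"required":["deltas"]}

```bash
ls; mkdir -p pics
python3 - <<'E'
from cell import r, optics, spotter
import cv2,numpy as np
s=r.state();print(s['clock'],s['position'],s['tcp_rot'],s['width'],r.tcp_to_tips)
for n in("scene","top"):
    p,d=optics.grab_frame(n);cv2.imwrite(f"pics/{n}0.png",p);np.savez(f"{n}0.npz",p=p,d=d)
    i=optics.camera_info(n);print(n,i)
print(optics.camera_info("wrist"))
for t in ["pot_yellow_center","pot_blue_center","pot_red_center","pot_green_center","mark_1","charger"]:
    print(t,[(x['rect'],round(x['confidence'],2)) for x in spotter.search_frame("top",t)])
E
```

```text
pics
0.0 [ 140.93379162 -505.34829986  251.04118538] [-7.70730198e-04  9.90780849e-01  1.35472190e-01  1.46090976e-05] 91.82184187391246 25.0
scene {'camera_matrix': array([[472.6176994 ,   0.        , 279.98924995],
       [  0.        , 472.6176994 , 203.9278649 ],
       [  0.        ,   0.        ,   1.        ]]), 'origin': array([1424.26949726, -363.35807283,  674.91177913]), 'rotation': array([0.74206138, 0.39141031, 0.24838257, 0.48419931])}
top {'camera_matrix': array([[451.19008929,   0.        , 279.64370098],
       [  0.        , 451.19008929, 210.77142101],
       [  0.        ,   0.        ,   1.        ]]), 'origin': array([ 432.10528475,   -7.47966828, 1111.46492914]), 'rotation': array([ 0.71456988,  0.05412138, -0.04933492, -0.69572037])}
{'camera_matrix': array([[336.6210953 ,   0.        , 284.06421618],
       [  0.        , 336.6210953 , 204.61193073],
       [  0.        ,   0.        ,   1.        ]]), 'hand_eye': array([[-1.47179736e-03,  9.66243879e-01,  2.57624920e-01,
         6.94502467e+01],
       [ 9.99998235e-01,  1.72287753e-03, -7.48860407e-04,
        -3.52344159e-01],
       [-1.16743797e-03,  2.57623363e-01, -9.66244710e-01,
        -1.32721108e+02],
       [ 0.00000000e+00,  0.00000000e+00,  0.00000000e+00,
         1.00000000e+00]])}
pot_yellow_center [([319.1, 185.0, 14.8, 11.0], 0.57)]
pot_blue_center [([227.3, 188.8, 17.5, 16.8], 0.62)]
pot_red_center [([390.7, 147.5, 20.1, 22.6], 0.93), ([342.2, 152.5, 20.5, 22.4], 0.72), ([371.7, 178.6, 18.6, 20.1], 0.57)]
pot_green_center [([251.4, 133.1, 21.0, 26.2], 0.75), ([270.6, 169.5, 20.1, 24.6], 0.74), ([320.8, 186.8, 13.1, 9.4], 0.45)]
mark_1 [([235.6, 240.4, 26.3, 22.9], 0.84), ([268.5, 243.8, 23.6, 24.5], 0.78), ([335.2, 253.1, 19.4, 23.0], 0.72), ([301.7, 249.2, 22.6, 23.1], 0.65), ([425.7, 201.2, 56.6, 64.6], 0.41)]
charger [([423.2, 202.0, 62.9, 65.5], 0.97)]
```

Run:
```python
import cv2
p=cv2.imread("pics/top0.png")[110:300,200:500]
cv2.imwrite("pics/top0c.png",cv2.resize(p,None,fx=2.66,fy=2.66,interpolation=cv2.INTER_CUBIC))
```

```text
(no output)
```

View pics/scene0.png

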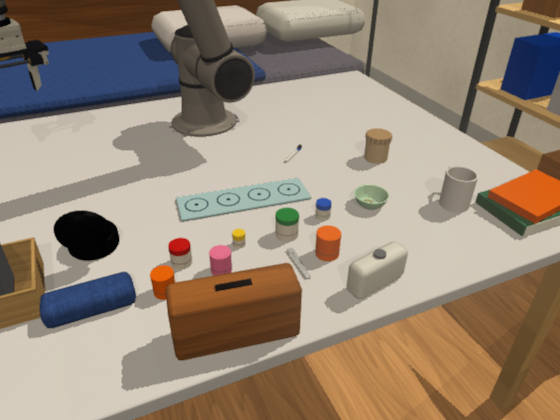

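View pics/top0c.png

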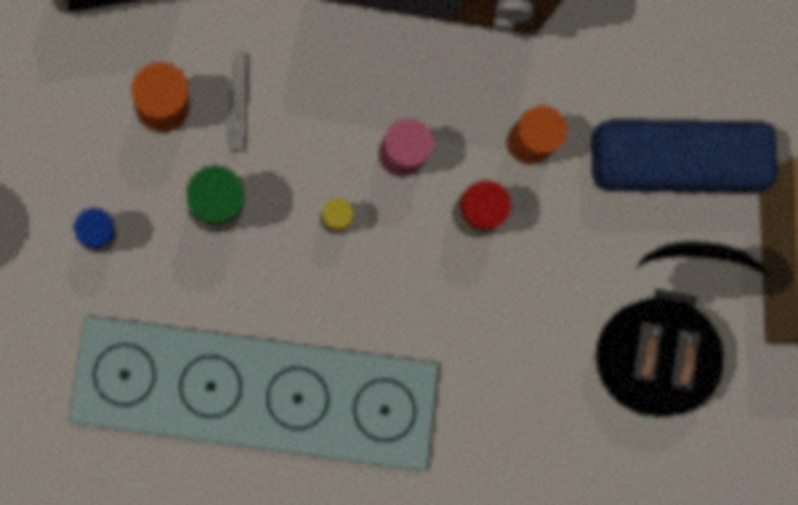

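The scene view shows four pots with cream bodies and coloured caps: red (180,252), yellow (238,237), green (287,223) and blue (323,208). The all-orange pots at (163,282) and (328,243) and the pink one at (221,260) are look-alikes. In the top view the black charger (447,235) is at the right (-y) end, so yellow goes on mark_4, blue on 3, red on 2 and green on 1. Next I'll measure positions and check the pots in an enlarged crop.

```bash
cat > h.py <<'E'
import numpy as np,cv2
from scipy.spatial.transform import Rotation as Ro
def Rq(q): return Ro.from_quat(np.roll(q,-1)).as_matrix()
def pose(info,s=None):
    if 'origin' in info: return Rq(info['rotation']),np.array(info['origin'])
    H=info['hand_eye'];Rt=Rq(s['tcp_rot']);return Rt@H[:3,:3],Rt@H[:3,3]+s['position']
def onplane(info,uv,z,s=None):
    R,o=pose(info,s);K=info['camera_matrix'];uv=np.atleast_2d(uv)
    d=np.c_[(uv[:,0]-K[0,2])/K[0,0],-(uv[:,1]-K[1,2])/K[1,1],-np.ones(len(uv))]@R.T
    return o+d*((z-o[2])/d[:,2])[:,None]
def cloud(info,d,s=None):
    R,o=pose(info,s);K=info['camera_matrix'];v,u=np.indices(d.shape)
    return np.stack([(u-K[0,2])/K[0,0]*d,-(v-K[1,2])/K[1,1]*d,-d],-1)@R.T+o
HT=dict(yellow=34,blue=42,red=50,green=58);DI=dict(yellow=28,blue=36,red=44,green=52)
def capmask(p,name):
    h,s,v=cv2.split(cv2.cvtColor(p,cv2.COLOR_BGR2HSV));h=h.astype(int)
    lo,hi={'yellow':(22,34),'blue':(105,128),'green':(50,80),'red':(-4,4)}[name]
    if name=='red': h=np.where(h>90,h-180,h)
    return (h>=lo)&(h<=hi)&(s>140)&(v>40)
E
python3 - <<'E'
from h import *
from cell import optics
for cam in("top","scene"):
    D=np.load(cam+"0.npz");p,d=D['p'],D['d'];I=optics.camera_info(cam);C=cloud(I,d)
    for n in HT:
        m=capmask(p,n)&(C[...,0]>350)&(C[...,0]<800)&(abs(C[...,1])<330)
        k,l,st,ce=cv2.connectedComponentsWithStats(m.astype('u1'))
        for j in range(1,k):
            if st[j,4]<25: continue
            mm=l==j; t=mm&(abs(C[...,2]-HT[n])<5)
            v,u=np.nonzero(t); 
            P=onplane(I,np.c_[u,v],HT[n])
            if len(P)==0: print(cam,n,st[j],'no top',np.median(C[mm],0)); continue
            (c,w,a)=cv2.minAreaRect(P[:,:2].astype('f4'))
            print(cam,n,st[j],'ztop',np.round(np.percentile(C[mm][:,2],80),1),'mean',P.mean(0).round(1)[:2],'rect',np.round(c,1),np.round(w,1))
D=np.load("top0.npz");p=D['p'];I=optics.camera_info("top")
g=cv2.cvtColor(p,cv2.COLOR_BGR2GRAY)
for (cx,cy) in [(124,374),(210,386),(297,398),(384,410)]:
    u0,v0=round(200+cx/2.66),round(110+cy/2.66); w=255-g[v0-4:v0+5,u0-4:u0+5].astype(float);w-=np.median(w)+10;w[w<0]=0
    vv,uu=np.indices(w.shape);u=u0-4+(w*uu).sum()/w.sum();v=v0-4+(w*vv).sum()/w.sum()
    print('mark',round(u,1),round(v,1),onplane(I,(u,v),8)[0].round(1))
p=cv2.imread("pics/scene0.png")[195:300,140:350]
cv2.imwrite("pics/scene0c.png",cv2.resize(p,None,fx=3.8,fy=3.8,interpolation=cv2.INTER_CUBIC))
E
```

```text
top yellow [321 185  12  11 102] ztop 36.8 mean [ 644.9 -110.4] rect [ 644.9 -110.4] [24.7 26.8]
top blue [228 189  15  14 158] ztop 45.0 mean [624.4 110.5] rect [624.4 110. ] [32.9 32.2]
top red [373 178  19  19 269] ztop 53.2 mean [ 653.3 -241.8] rect [ 653.2 -242.1] [40.4 43.5]
top green [271 173  20  21 311] ztop 61.3 mean [654.    1.3] rect [654.7   1.4] [46.1 46. ]
scene yellow [233 229  12  12 123] ztop 35.2 mean [ 649.9 -110.1] rect [ 651.  -109.7] [24.  31.7]
scene blue [317 199  14   8  99] ztop 44.1 mean [629.2 111.5] rect [629.4 111.5] [31.9 29.1]
scene red [169 238  21  18 308] ztop 51.4 mean [ 658.4 -241.9] rect [ 658.2 -241.4] [40.7 46.9]
scene green [276 209  22  12 209] ztop 59.7 mean [658.5   2. ] rect [658.3   1.6] [46.9 41.5]
mark 246.3 250.4 [494.9  80.8   8. ]
mark 278.8 254.8 [486.3   1.5   8. ]
mark 311.5 259.3 [477.4 -78.4   8. ]
mark 344.2 263.8 [ 468.8 -158.     8. ]
```

View pics/scene0c.png

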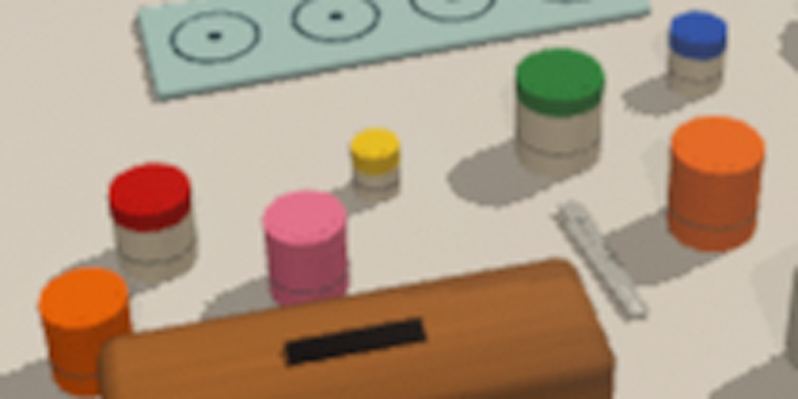

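The crop confirms it: red (150,200) and green (560,85) have cream bodies, while the pink and orange ones are coloured all over. Next I'll check the surroundings for clearance.

```bash
cat >> h.py <<'E'
def totool(s,w):
    return Rq(s['tcp_rot']).T@np.array(w,float)
E
python3 - <<'E'
from h import *
from cell import optics,r
D=np.load("top0.npz");p,d=D['p'],D['d'];I=optics.camera_info("top");C=cloud(I,d)
s=r.state();print(Rq(s['tcp_rot']).round(3).tolist())
for n,(u,v) in dict(orangeL=(260,145),pink=(353,164),orangeS=(403,159),ruler=(290,148),roll=(457,168),box=(400,112),lid=(465,204),chg=(447,245)).items():
    print(n,C[v,u].round(0))
# height grid x rows 800..400 , y cols 200..-450, max z
print('y',list(range(175,-450,-50)))
for x in range(800,400,-50):
    print(x,[int(np.max(C[...,2][(abs(C[...,0]-x)<25)&(abs(C[...,1]-y)<25)],initial=0)) for y in range(175,-450,-50)])
E
```

```text
[[0.963, 0.268, -0.0], [0.268, -0.963, 0.0], [0.0, -0.0, -1.0]]
orangeL [746.  53.  60.]
pink [ 707. -172.   52.]
orangeS [ 723. -292.   51.]
ruler [756. -20.   7.]
roll [ 705. -424.   45.]
box [ 830. -279.   80.]
lid [ 601. -403.  137.]
chg [ 519. -398.   35.]
y [175, 125, 75, 25, -25, -75, -125, -175, -225, -275, -325, -375, -425]
800 [7, 6, 59, 59, 10, 8, 7, 8, 83, 94, 7, 7, 5]
750 [6, 6, 63, 65, 12, 6, 7, 56, 7, 56, 55, 50, 49]
700 [7, 6, 65, 62, 62, 8, 7, 57, 51, 55, 54, 51, 52]
650 [7, 49, 47, 63, 64, 38, 40, 7, 56, 56, 7, 7, 6]
600 [7, 48, 46, 6, 6, 6, 8, 7, 7, 6, 8, 142, 145]
550 [7, 13, 14, 13, 13, 12, 8, 7, 6, 7, 8, 53, 52]
500 [6, 14, 16, 14, 15, 15, 15, 17, 12, 7, 30, 55, 54]
450 [6, 13, 15, 14, 1111, 15, 15, 16, 10, 6, 6, 41, 40]
```

Emit:
move_arm([
  [1,0.03,-0.006,0,0.1],
  [1,0.08,-0.016,0,0.2],
  [1,0.13,-0.026,0.005,0.272],
  [1,0.18,-0.036,0.01,0.272],
  [1,0.23,-0.046,0.012,0.272],
  [1,0.28,-0.057,0.015,0.272],
  [1,0.33,-0.067,0.018,0.272],
  [1,0.38,-0.077,0.02,0.272],
  [1,0.42,-0.086,0.022,0.272],
  [1,0.46,-0.094,0.025,0.272],
])

```text
clock: 1.4
position: [561.0, -289.9, 226.6]
tcp_rot: [0.0, 1.0, 0.0, 0.0]
contact_force: [0.5, -0.5, -0.3]
width: 91.8
grip_force: 0.0
```

Emit:
move_arm([
  [1,0.04,-0.02,0,0],
  [1,0.075,-0.038,0,0],
  [1,0.095,-0.048,0,0],
  [1,0.095,-0.048,0,0],
  [1,0.095,-0.048,0,0],
])

```text
clock: 1.9
position: [653.7, -243.5, 226.1]
tcp_rot: [-0.0, 1.0, 0.0, -0.001]
contact_force: [-0.1, 0.0, -0.9]
width: 91.5
grip_force: 0.0
```

```bash
cat >> h.py <<'E'
def lookpot(n,base=0):
    from cell import r,optics
    s=r.state();p,d=optics.grab_frame("wrist");I=optics.camera_info("wrist")
    C=cloud(I,d,s);zt=HT[n]+base
    m=(capmask(p,n)&(abs(C[...,2]-zt)<7)).astype('u1')
    k,l,st,ce=cv2.connectedComponentsWithStats(m)
    j=1+np.argmax(st[1:,4]);mm=(l==j)
    cn=max(cv2.findContours(mm.astype('u1'),cv2.RETR_EXTERNAL,cv2.CHAIN_APPROX_NONE)[0],key=len)[:,0,:]
    P=onplane(I,cn,zt,s)[:,:2]
    A=np.c_[2*P,np.ones(len(P))];x=np.linalg.lstsq(A,(P**2).sum(1),rcond=None)[0]
    R=np.sqrt(x[2]+x[:2]@x[:2])
    c2=onplane(I,np.argwhere(mm)[:,::-1],zt,s)[:,:2].mean(0)
    print(n,st[j],'z',np.median(C[mm][:,2]).round(1),'circle',x[:2].round(1),'dia',(2*R).round(1),'mean',c2.round(1),'tcp',s['position'].round(1),'delta tool mm',totool(s,np.r_[x[:2]-s['position'][:2],0]).round(1))
    return p
def lookmarks():
    from cell import r,optics
    s=r.state();p,d=optics.grab_frame("wrist");I=optics.camera_info("wrist")
    return s,p,I
E
python3 - <<'E'
from h import *
p=lookpot('red');cv2.imwrite('pics/w1.png',p)
E
```

```text
red [ 261  165   46   47 1695] z 50.3 circle [ 656.  -242.7] dia 43.2 mean [ 656.3 -242.7] tcp [ 653.7 -243.5  226.1] delta tool mm [ 2.3 -0.8 -0. ]
```

View pics/w1.png

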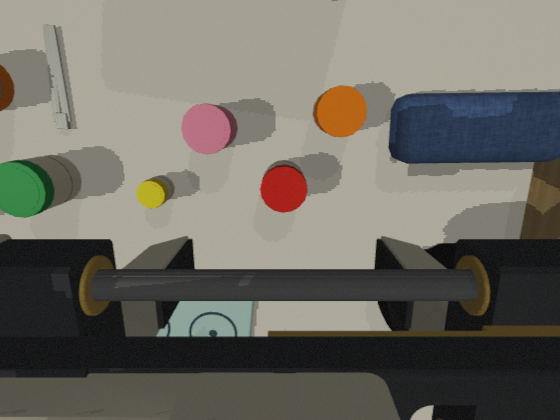

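The wrist view shows the red pot at (284,189), clear of pink (206,128) and orange (340,111). Its position agrees with the average of the other two cameras. Descending to grasp.

Emit:
move_arm([
  [1,0.002,-0.001,0.04,0],
  [1,0.0025,-0.001,0.085,0],
  [1,0.0025,-0.001,0.13,0],
  [1,0.0025,-0.001,0.165,0],
  [1,0.0025,-0.001,0.185,0],
  [1,0.0025,-0.001,0.192,0],
  [1,0.0025,-0.001,0.192,0],
  [0,0.0025,-0.001,0.192,0],
  [0,0.0025,-0.001,0.192,0],
  [0,0.0025,-0.001,0.192,0],
])

```text
clock: 2.95
position: [657.0, -243.1, 36.3]
tcp_rot: [0.001, 1.0, -0.0, 0.001]
contact_force: [-0.4, -0.3, 0.5]
width: 72.3
grip_force: 0.0
```

Emit:
move_arm([
  [0,0,0,0,0],
  [0,0,0,0,0],
  [0,0,0,0,0],
  [0,0,0,-0.01,0],
  [0,0,0,-0.03,0],
  [0,0,0,-0.06,0],
  [0,0,0,-0.09,0],
  [0,0,0,-0.12,0],
  [0,0,0,-0.135,0],
  [0,0,0,-0.14,0],
])

```text
clock: 3.95
position: [657.2, -243.1, 178.0]
tcp_rot: [0.001, 1.0, -0.0, 0.002]
contact_force: [0.2, -0.6, -0.6]
width: 43.6
grip_force: 30.0
```

Emit:
move_arm([
  [0,-0.015,-0.015,-0.01,0],
  [0,-0.045,-0.045,-0.02,0],
  [0,-0.075,-0.075,-0.03,0],
  [0,-0.105,-0.105,-0.04,0],
  [0,-0.135,-0.135,-0.05,0],
  [0,-0.165,-0.165,-0.05,0],
  [0,-0.19,-0.19,-0.05,0],
  [0,-0.205,-0.203,-0.05,0],
  [0,-0.205,-0.203,-0.05,0],
  [0,-0.205,-0.203,-0.05,0],
])

```text
clock: 4.95
position: [451.7, -39.8, 224.8]
tcp_rot: [0.0, 1.0, 0.0, 0.0]
contact_force: [0.0, -0.2, -0.6]
width: 43.6
grip_force: 30.0
```

Run:
```python
from h import *
s,p,I=lookmarks();cv2.imwrite('pics/w2.png',p);np.savez('w2.npz',p=p,pos=s['position'],rot=s['tcp_rot']);print(s['position'],s['width'])
R,o=pose(I,s);K=I['camera_matrix']
for P in [(495,81,8),(486.3,1.5,8),(477.4,-78.4,8),(468.8,-158,8)]:
    c=R.T@(np.array(P)-o);print((K[0,0]*c[0]/-c[2]+K[0,2]).round(1),(K[1,1]*-c[1]/-c[2]+K[1,2]).round(1))
```

```text
[451.69931347 -39.78628614 224.7922603 ] 43.58931760588228
166.0 141.6
244.0 150.1
321.3 158.6
397.4 166.8
```

View pics/w2.png

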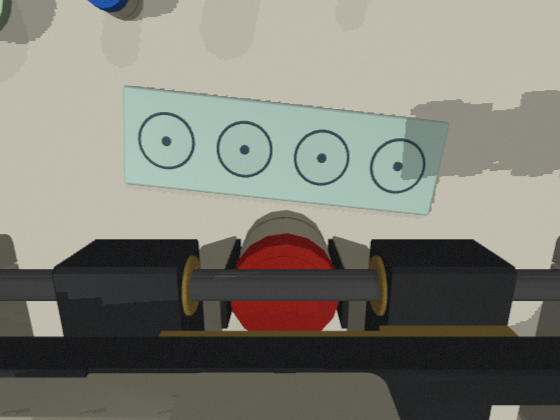

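The view shows all four marks: dots at about (166,141), (244,150), (322,158) and (398,166), which matches the top camera. The red pot is held upright.

Run:
```python
from h import *
from cell import optics
D=np.load('w2.npz');s=dict(position=D['pos'],tcp_rot=D['rot']);I=optics.camera_info("wrist");g=cv2.cvtColor(D['p'],cv2.COLOR_BGR2GRAY)
M=[]
for u0,v0 in [(166,141),(244,150),(322,158),(398,166)]:
    w=255-g[v0-8:v0+9,u0-8:u0+9].astype(float);w-=np.median(w)+30;w[w<0]=0
    vv,uu=np.indices(w.shape);M.append(onplane(I,(u0-8+(w*uu).sum()/w.sum(),v0-8+(w*vv).sum()/w.sum()),8,s)[0][:2])
M=np.array(M);print(M.round(1).tolist(),np.linalg.norm(np.diff(M,axis=0),axis=1))
```

```text
[[495.8, 81.0], [487.0, 1.4], [478.3, -78.2], [469.5, -158.0]] [80.10193967 80.1018512  80.26396712]
```

Emit:
move_arm([
  [0,0.015,-0.017,0,0],
  [0,0.03,-0.034,0.01,0],
  [0,0.036,-0.041,0.04,0],
  [0,0.036,-0.041,0.08,0],
  [0,0.036,-0.041,0.12,0],
  [0,0.036,-0.041,0.15,0],
  [0,0.036,-0.041,0.165,0],
  [0,0.036,-0.041,0.175,0],
  [0,0.036,-0.041,0.178,0],
  [0,0.036,-0.041,0.178,0],
])

```text
clock: 6.0
position: [488.0, 0.8, 46.8]
tcp_rot: [0.0, 1.0, -0.0, 0.0]
contact_force: [-0.9, -1.0, -0.4]
width: 43.6
grip_force: 30.0
```

Run:
```python
from cell import r
for i in range(3):
    s=r.state();print(s['clock'],s['position'],s['contact_force'])
```

```text
6.0 [488.00156155   0.8484149   46.76696081] [-0.92640916 -0.98279721 -0.3788722 ]
6.0 [488.00156155   0.8484149   46.76696081] [-0.92640916 -0.98279721 -0.3788722 ]
6.0 [488.00156155   0.8484149   46.76696081] [-0.92640916 -0.98279721 -0.3788722 ]
```

Emit:
move_arm([
  [0,0,0,0.002,0],
  [0,0,0,0.003,0],
  [0,0,0,0.004,0],
  [0,0,0,0.004,0],
])

```text
clock: 6.4
position: [488.7, 1.0, 45.6]
tcp_rot: [0.0, 1.0, 0.0, 0.002]
contact_force: [-5.3, -0.3, 23.7]
width: 43.8
grip_force: 30.0
```

Emit:
move_arm([
  [0,0,0,-0.001,0],
  [0.65,0,0,-0.001,0],
  [0.65,0,0,-0.001,0],
  [0.65,0,0,-0.001,0],
  [0.65,0,0,-0.001,0],
  [0.65,0,0,-0.02,0],
  [0.65,0,0,-0.05,0],
  [1,0,0,-0.1,0],
  [1,0,0,-0.15,0],
  [1,0,0,-0.18,0],
])

```text
clock: 7.4
position: [488.3, 1.2, 226.3]
tcp_rot: [0.0, 1.0, -0.0, 0.002]
contact_force: [0.8, -0.5, -0.6]
width: 79.3
grip_force: 0.0
```

Run:
```python
from h import *
lookpot('red',8)
```

```text
red [ 261  169   48   48 1772] z 58.3 circle [489.2   1.1] dia 43.3 mean [489.5   1.1] tcp [488.3   1.2 226.3] delta tool mm [0.9 0.2 0. ]
```

Emit:
move_arm([
  [1,0.045,0,0,0],
  [1,0.09,0,0,0],
  [1,0.135,0,0,0],
  [1,0.16,0,0,0],
  [1,0.167,0,0,0],
  [1,0.167,0,0,0],
  [1,0.167,0,0,0],
])

```text
clock: 8.15
position: [653.3, 1.4, 222.3]
tcp_rot: [-0.0, 1.0, -0.0, -0.001]
contact_force: [0.6, 1.2, -0.1]
width: 91.9
grip_force: 0.0
```

Run:
```python
from h import *
lookpot('green');lookpot('green')
```

```text
green [ 256  161   57   57 2488] z 58.3 circle [657.2   1.8] dia 50.6 mean [657.6   1.8] tcp [653.3   1.4 222.3] delta tool mm [ 3.9 -0.4 -0. ]
green [ 256  161   57   57 2474] z 58.3 circle [657.2   1.7] dia 50.6 mean [657.6   1.7] tcp [653.2   1.3 222.7] delta tool mm [ 4.  -0.4 -0. ]
```

Emit:
move_arm([
  [1,0.002,0,0.04,0],
  [1,0.004,-0.0005,0.085,0],
  [1,0.004,-0.0005,0.13,0],
  [1,0.004,-0.0005,0.165,0],
  [1,0.004,-0.0005,0.18,0],
  [1,0.004,-0.0005,0.184,0],
  [1,0.004,-0.0005,0.184,0],
  [0,0.004,-0.0005,0.184,0],
  [0,0.004,-0.0005,0.184,0],
  [0,0.004,-0.0005,0.184,0],
])

```text
clock: 9.25
position: [659.1, 1.7, 40.1]
tcp_rot: [0.0, 1.0, -0.0, 0.001]
contact_force: [-0.1, 0.2, -0.8]
width: 72.2
grip_force: 0.0
```

Emit:
move_arm([
  [0,0,0,0,0],
  [0,0,0,0,0],
  [0,0,0,0,0],
])

```text
clock: 9.55
position: [658.5, 1.8, 38.8]
tcp_rot: [0.0, 1.0, -0.0, 0.0]
contact_force: [-0.1, -0.3, 0.9]
width: 51.6
grip_force: 30.0
```

Emit:
move_arm([
  [0,0,0,-0.01,0],
  [0,0,0,-0.03,0],
  [0,0,0,-0.06,0],
  [0,-0.01,-0.01,-0.1,0],
  [0,-0.04,-0.025,-0.13,0],
  [0,-0.08,-0.05,-0.14,0],
  [0,-0.12,-0.07,-0.14,0],
  [0,-0.15,-0.079,-0.14,0],
  [0,-0.161,-0.079,-0.14,0],
  [0,-0.161,-0.079,-0.14,0],
])

```text
clock: 10.55
position: [497.0, 80.9, 179.6]
tcp_rot: [0.0, 1.0, 0.0, 0.001]
contact_force: [-0.6, 0.7, -0.3]
width: 51.4
grip_force: 30.0
```

Emit:
move_arm([
  [0,0,0,0.02,0],
  [0,0,0,0.055,0],
  [0,0,0,0.09,0],
  [0,0,0,0.115,0],
  [0,0,0,0.125,0],
  [0,0,0,0.129,0],
  [0,0,0,0.13,0],
  [0,0,0,0.13,0],
])

```text
clock: 11.35
position: [498.5, 80.7, 49.7]
tcp_rot: [0.0, 1.0, -0.0, 0.001]
contact_force: [1.0, 0.3, -0.1]
width: 51.3
grip_force: 30.0
```

Emit:
move_arm([
  [0,0,0,0.001,0],
  [0,0,0,0.0015,0],
  [0,0,0,0.0015,0],
])

```text
clock: 11.65
position: [497.6, 80.8, 47.7]
tcp_rot: [0.0, 1.0, -0.0, 0.0]
contact_force: [-0.1, -1.1, 0.0]
width: 51.5
grip_force: 30.0
```

Emit:
move_arm([
  [0,-0.001,0,0.001,0],
  [0,-0.001,0,0.001,0],
  [0.7,-0.001,0,0.001,0],
  [0.7,-0.001,0,0.001,0],
  [0.7,-0.001,0,0.001,0],
  [0.7,-0.001,0,-0.015,0],
  [0.7,-0.001,0,-0.05,0],
  [1,-0.001,0,-0.1,0],
  [1,-0.001,0,-0.15,0],
  [1,-0.001,0,-0.178,0],
])

```text
clock: 12.65
position: [497.4, 80.9, 229.1]
tcp_rot: [0.0, 1.0, -0.0, 0.003]
contact_force: [0.0, 0.0, -0.2]
width: 83.8
grip_force: 0.0
```

Emit:
move_arm([
  [1,0,0,0,0],
  [1,0,0,0,0],
])

```text
clock: 12.85
position: [496.2, 80.8, 225.2]
tcp_rot: [0.0, 1.0, -0.0, 0.0]
contact_force: [-0.7, 0.2, -0.9]
width: 91.4
grip_force: 0.0
```

Run:
```python
from h import *
lookpot('green',8);lookpot('red',8)
```

```text
green [ 256  167   57   58 2561] z 66.3 circle [495.9  81. ] dia 50.9 mean [496.3  81. ] tcp [496.2  80.8 225.2] delta tool mm [-0.4 -0.2 -0. ]
red [ 346  176   49   48 1795] z 58.3 circle [489.1   2. ] dia 43.7 mean [489.4   2. ] tcp [495.7  80.8 224.2] delta tool mm [-6.6 78.8  0. ]
```

Emit:
move_arm([
  [1,0.04,-0.01,0,0],
  [1,0.08,-0.02,0,0],
  [1,0.115,-0.028,0,0],
  [1,0.131,-0.03,0,0],
  [1,0.131,-0.03,0,0],
  [1,0.131,-0.03,0,0],
  [1,0.131,-0.03,0,0],
])

```text
clock: 13.65
position: [626.3, 110.6, 224.5]
tcp_rot: [0.0, 1.0, -0.0, -0.001]
contact_force: [0.2, 0.6, -0.2]
width: 91.8
grip_force: 0.0
```

Run:
```python
from h import *
lookpot('blue');lookpot('blue')
```

```text
blue [ 266  170   37   38 1079] z 42.3 circle [627.1 111.4] dia 35.0 mean [627.3 111.3] tcp [626.3 110.6 224.5] delta tool mm [ 0.8 -0.7 -0. ]
blue [ 266  170   37   38 1074] z 42.3 circle [627.1 111.3] dia 35.1 mean [627.3 111.3] tcp [626.4 110.6 225. ] delta tool mm [ 0.7 -0.7 -0. ]
```

Emit:
move_arm([
  [1,0.0005,-0.0005,0.04,0],
  [1,0.0005,-0.0005,0.085,0],
  [1,0.0005,-0.0005,0.13,0],
  [1,0.0005,-0.0005,0.17,0],
  [1,0.0005,-0.0005,0.188,0],
  [1,0.0005,-0.0005,0.193,0],
  [1,0.0005,-0.0005,0.193,0],
  [0,0.0005,-0.0005,0.193,0],
  [0,0.0005,-0.0005,0.193,0],
  [0,0.0005,-0.0005,0.193,0],
])

```text
clock: 14.75
position: [628.6, 111.3, 33.6]
tcp_rot: [-0.0, 1.0, -0.0, 0.001]
contact_force: [-0.2, -0.7, -0.2]
width: 72.2
grip_force: 0.0
```

Emit:
move_arm([
  [0,0,0,0,0],
  [0,0,0,0,0],
  [0,0,0,0,0],
  [0,0,0,0,0],
  [0,0,0,0,0],
])

```text
clock: 15.25
position: [627.9, 111.3, 32.1]
tcp_rot: [0.0, 1.0, -0.0, -0.0]
contact_force: [-0.9, -0.3, 0.8]
width: 35.5
grip_force: 30.0
```

Emit:
move_arm([
  [0,0,0,-0.01,0],
  [0,0,0,-0.035,0],
  [0,0,0,-0.075,0],
  [0,-0.01,0.01,-0.115,0],
  [0,-0.035,0.04,-0.135,0],
  [0,-0.065,0.08,-0.14,0],
  [0,-0.095,0.12,-0.14,0],
  [0,-0.125,0.16,-0.14,0],
  [0,-0.145,0.185,-0.14,0],
  [0,-0.149,0.1895,-0.14,0],
])

```text
clock: 16.25
position: [477.0, -80.4, 173.1]
tcp_rot: [0.0, 1.0, -0.002, -0.0]
contact_force: [-0.5, 0.9, -0.6]
width: 35.4
grip_force: 30.0
```

Emit:
move_arm([
  [0,0,0,0,0],
  [0,0,0,0.02,0],
  [0,0,0,0.055,0],
  [0,0,0,0.09,0],
  [0,0,0,0.115,0],
  [0,0,0,0.125,0],
  [0,0,0,0.13,0],
  [0,0,0,0.131,0],
  [0,0,0,0.131,0],
  [0,0,0,0.131,0],
])

```text
clock: 17.25
position: [479.7, -78.3, 42.2]
tcp_rot: [0.0, 1.0, -0.0, 0.001]
contact_force: [-0.6, -0.5, -0.1]
width: 35.3
grip_force: 30.0
```

Emit:
move_arm([
  [0,-0.0005,0,0.001,0],
  [0,-0.0005,0,0.001,0],
  [0.5,-0.0005,0,0.001,0],
  [0.5,-0.0005,0,0.001,0],
  [0.5,-0.0005,0,0.001,0],
  [0.5,-0.0005,0,-0.015,0],
  [0.5,-0.0005,0,-0.05,0],
  [1,-0.0005,0,-0.1,0],
  [1,-0.0005,0,-0.15,0],
  [1,-0.0005,0,-0.184,0],
])

```text
clock: 18.25
position: [478.9, -78.3, 228.7]
tcp_rot: [0.001, 1.0, -0.0, 0.002]
contact_force: [-0.1, -0.6, -0.2]
width: 65.6
grip_force: 0.0
```

Emit:
move_arm([
  [1,0,0,0,0],
  [1,0,0,0,0],
])

```text
clock: 18.45
position: [478.3, -78.2, 225.5]
tcp_rot: [0.0, 1.0, -0.0, 0.001]
contact_force: [0.1, -0.4, -0.8]
width: 81.7
grip_force: 0.0
```

Run:
```python
from h import *
lookpot('blue',8);lookpot('red',8)
```

```text
blue [ 266  173   38   39 1140] z 50.3 circle [477.6 -78.2] dia 35.4 mean [477.8 -78.2] tcp [478.3 -78.2 225.5] delta tool mm [-0.8 -0.  -0. ]
red [ 173  157   51   49 1885] z 58.2 circle [4.893e+02 1.000e-01] dia 43.9 mean [4.896e+02 1.000e-01] tcp [477.8 -78.  224.3] delta tool mm [ 11.5 -78.1   0. ]
```

Emit:
move_arm([
  [1,0.04,0.007,0,0],
  [1,0.08,0.015,0,0],
  [1,0.12,0.023,0,0],
  [1,0.155,0.03,0,0],
  [1,0.17,0.032,0,0],
  [1,0.17,0.032,0,0],
  [1,0.17,0.032,0,0],
  [1,0.17,0.032,0,0],
])

```text
clock: 19.35
position: [647.3, -110.0, 224.5]
tcp_rot: [-0.0, 1.0, -0.0, -0.001]
contact_force: [-0.4, 0.3, 0.5]
width: 91.8
grip_force: 0.0
```

Run:
```python
from h import *
lookpot('yellow');lookpot('yellow')
```

```text
yellow [271 173  29  29 638] z 34.2 circle [ 647.6 -110.5] dia 27.5 mean [ 647.7 -110.5] tcp [ 647.3 -110.   224.5] delta tool mm [ 0.3  0.5 -0. ]
yellow [271 173  28  29 638] z 34.3 circle [ 647.7 -110.5] dia 27.4 mean [ 647.8 -110.5] tcp [ 647.4 -110.   225. ] delta tool mm [ 0.2  0.4 -0. ]
```

Emit:
move_arm([
  [1,0,0.0005,0.04,0],
  [1,0,0.0005,0.085,0],
  [1,0,0.0005,0.13,0],
  [1,0,0.0005,0.17,0],
  [1,0,0.0005,0.188,0],
  [1,0,0.0005,0.194,0],
  [1,0,0.0005,0.194,0],
  [0,0,0.0005,0.194,0],
  [0,0,0.0005,0.194,0],
  [0,0,0.0005,0.194,0],
])

```text
clock: 20.45
position: [649.1, -110.9, 32.7]
tcp_rot: [0.0, 1.0, -0.0, 0.001]
contact_force: [0.2, -0.8, -0.3]
width: 72.4
grip_force: 0.0
```

Emit:
move_arm([
  [0,0,0,0,0],
  [0,0,0,0,0],
  [0,0,0,0,0],
  [0,0,0,0,0],
  [0,0,0,0,0],
  [0,0,0,0,0],
])

```text
clock: 21.05
position: [648.4, -110.7, 31.1]
tcp_rot: [0.0, 1.0, -0.0, -0.0]
contact_force: [0.0, -0.1, -0.7]
width: 27.4
grip_force: 30.0
```

Emit:
move_arm([
  [0,0,0,-0.01,0],
  [0,0,0,-0.035,0],
  [0,0,0,-0.075,0],
  [0,-0.015,0.004,-0.1,0],
  [0,-0.05,0.013,-0.1,0],
  [0,-0.09,0.024,-0.1,0],
  [0,-0.13,0.035,-0.1,0],
  [0,-0.16,0.043,-0.1,0],
  [0,-0.175,0.047,-0.1,0],
  [0,-0.178,0.0475,-0.1,0],
])

```text
clock: 22.05
position: [469.1, -158.6, 132.1]
tcp_rot: [0.0, 1.0, -0.001, 0.0]
contact_force: [-0.2, -0.5, -0.5]
width: 27.3
grip_force: 30.0
```

Emit:
move_arm([
  [0,0,0,0,0],
  [0,0,0,0.02,0],
  [0,0,0,0.05,0],
  [0,0,0,0.075,0],
  [0,0,0,0.087,0],
  [0,0,0,0.09,0],
  [0,0,0,0.091,0],
  [0,0,0,0.091,0],
  [0,0,0,0.091,0],
  [0,0,0,0.091,0],
])

```text
clock: 23.05
position: [470.8, -158.4, 41.0]
tcp_rot: [0.0, 1.0, -0.0, 0.001]
contact_force: [-0.2, 0.1, -0.1]
width: 27.1
grip_force: 30.0
```

Emit:
move_arm([
  [0,0,0,0.001,0],
  [0,0,0,0.001,0],
  [0.45,0,0,0.001,0],
  [0.45,0,0,0.001,0],
  [0.45,0,0,0.001,0],
  [0.45,0,0,-0.015,0],
  [0.45,0,0,-0.05,0],
  [1,0,0,-0.1,0],
  [1,0,0,-0.15,0],
  [1,0,0,-0.184,0],
])

```text
clock: 24.05
position: [470.9, -158.4, 227.7]
tcp_rot: [0.001, 1.0, -0.0, 0.002]
contact_force: [0.5, -0.6, -0.7]
width: 60.7
grip_force: 0.0
```

Emit:
move_arm([
  [1,-0.005,-0.05,0,0],
  [1,-0.015,-0.1,0,0],
  [1,-0.02,-0.12,0,0],
  [1,-0.02,-0.12,0,0],
  [1,-0.02,-0.12,0,0],
  [1,-0.02,-0.12,0,0],
])

```text
clock: 24.65
position: [450.8, -39.1, 224.2]
tcp_rot: [0.0, 1.0, -0.0, 0.0]
contact_force: [-0.0, -0.5, -0.7]
width: 92.2
grip_force: 0.0
```

Run:
```python
from h import *
for n in HT: p=lookpot(n,8)
cv2.imwrite('pics/w3.png',p)
```

```text
yellow [394 156  31  30 731] z 42.3 circle [ 469.2 -156.9] dia 28.1 mean [ 469.3 -156.9] tcp [450.8 -39.1 224.2] delta tool mm [1.850e+01 1.178e+02 1.000e-01]
blue [ 307  144   41   40 1217] z 50.4 circle [477.1 -77.9] dia 35.3 mean [477.3 -77.9] tcp [450.7 -39.2 224.1] delta tool mm [26.5 38.7  0. ]
red [ 214  127   51   50 1961] z 58.3 circle [488.8   0.6] dia 43.1 mean [489.1   0.6] tcp [450.7 -39.2 224.1] delta tool mm [ 38.1 -39.9  -0. ]
green [ 114  115   64   61 3008] z 66.2 circle [495.5  79.3] dia 51.8 mean [496.   79.3] tcp [450.6 -39.1 224. ] delta tool mm [  44.7 -118.5   -0. ]
```

View pics/w3.png

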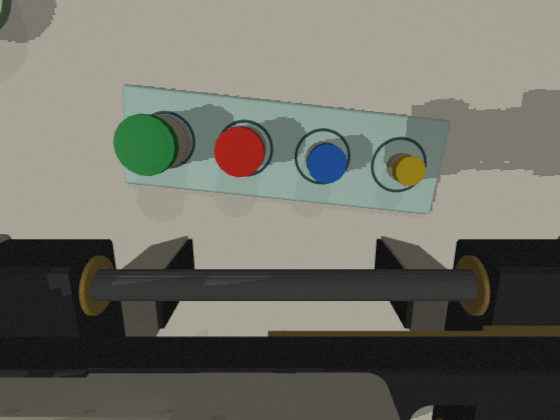

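The view shows yellow (409,170), blue (326,163), red (239,151) and green (146,144) all standing on their marks. Red is about 2 mm too far in x, so I'll regrasp it and correct that.

Emit:
move_arm([
  [0.6,0.02,-0.02,0,0],
  [0.6,0.035,-0.036,0,0],
  [0.6,0.038,-0.04,0,0],
  [0.6,0.038,-0.04,0,0],
  [0.6,0.038,-0.04,0,0],
  [0.6,0.038,-0.04,0,0],
  [0.6,0.038,-0.04,0,0],
  [0.6,0.038,-0.04,0,0],
])

```text
clock: 25.65
position: [488.2, 1.5, 224.3]
tcp_rot: [0.0, 1.0, -0.0, 0.0]
contact_force: [0.2, 0.2, -0.1]
width: 55.4
grip_force: 0.0
```

Run:
```python
from h import *
lookpot('red',8);lookpot('red',8)
```

```text
red [ 261  168   48   49 1791] z 58.3 circle [489.2   1.1] dia 43.3 mean [489.4   1.1] tcp [488.2   1.5 224.3] delta tool mm [1.  0.3 0. ]
red [ 261  168   48   49 1791] z 58.3 circle [489.2   1.1] dia 43.3 mean [489.4   1.1] tcp [488.3   1.5 224.3] delta tool mm [0.9 0.4 0. ]
```

Emit:
move_arm([
  [0.6,0,0,0.035,0],
  [0.6,0,0,0.075,0],
  [0.6,0,0,0.115,0],
  [0.6,0,0,0.15,0],
  [0.6,0,0,0.17,0],
  [0.6,0,0,0.178,0],
  [0.6,0,0,0.178,0],
  [0.6,0,0,0.178,0],
  [0.6,0,0,0.178,0],
])

```text
clock: 26.65
position: [489.3, 1.7, 47.5]
tcp_rot: [0.0, 1.0, -0.0, 0.001]
contact_force: [-0.6, -0.6, -0.4]
width: 55.1
grip_force: 0.0
```

Emit:
move_arm([
  [0,0,0,0,0],
  [0,0,0,0,0],
  [0,0,0,0,0],
  [0,0,0,0,0],
  [0,0,0,-0.003,0],
  [0,-0.0022,0,-0.003,0],
  [0,-0.0022,0,-0.003,0],
  [0,-0.0022,0,-0.001,0],
  [0,-0.0022,0,-0.0005,0],
  [0,-0.0022,0,-0.0005,0],
])

```text
clock: 27.65
position: [486.1, 1.8, 46.9]
tcp_rot: [0.0, 1.0, -0.0, -0.0]
contact_force: [-1.3, 0.5, 5.2]
width: 43.8
grip_force: 30.0
```

Emit:
move_arm([
  [0.6,0,0,0,0],
  [0.6,0,0,0,0],
  [0.6,0,0,0,0],
  [0.6,0,0,-0.015,0],
  [0.6,0,0,-0.05,0],
  [0.6,0,0,-0.1,0],
  [1,0,0,-0.15,0],
  [1,0,0,-0.178,0],
  [1,0,0,-0.178,0],
  [1,0,0,-0.178,0],
])

```text
clock: 28.65
position: [486.0, 1.8, 224.6]
tcp_rot: [0.0, 1.0, -0.0, 0.0]
contact_force: [-0.3, -0.3, -1.0]
width: 82.6
grip_force: 0.0
```

Run:
```python
from h import *
for n in ('red','green','blue'): p=lookpot(n,8)
from cell import optics
p,_=optics.grab_frame("scene");cv2.imwrite('pics/s_end.png',p)
```

```text
red [ 261  169   48   48 1780] z 58.3 circle [486.5   1.9] dia 43.3 mean [486.7   1.9] tcp [486.    1.8 224.6] delta tool mm [ 0.4 -0.1  0. ]
green [ 166  155   60   58 2718] z 66.2 circle [496.1  79.9] dia 51.5 mean [496.5  79.9] tcp [485.5   1.9 223.6] delta tool mm [ 10.5 -78.   -0. ]
blue [ 350  180   39   39 1169] z 50.3 circle [477.7 -77.3] dia 36.0 mean [477.9 -77.3] tcp [485.3   1.9 223.1] delta tool mm [-7.6 79.2 -0. ]
```

View pics/s_end.png

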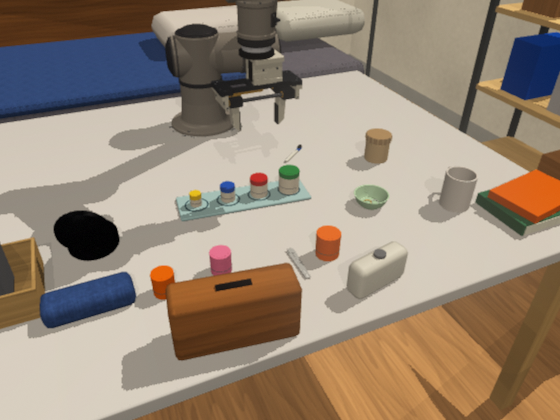

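The scene view shows all four pots upright on the tray: yellow (195,200), blue (228,193), red (259,186) and green (289,179). Yellow is nearest the charger at (88,235), and each pot is within about 1 mm of its mark.

```bash
python3 -c "
from cell import r
print(r.hand_in())"
```

```text
the job is handed in; nothing more can be done
None
```

I've handed the job in: the four pots stand upright on the tray in size order, yellow (smallest) nearest the charger, then blue, red and green, each about 1 mm from its mark by the wrist camera; it took about 29 s of the 115 s allowed.

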